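# Put the bench instruments away: big one into its corner, the others stacked on it by size

### The arm

A 6-joint arm with a two-finger parallel gripper is mounted at the origin on the work surface. World frame = base frame: x ahead of the robot, y to its left, z up, the work surface at z = 0. Lengths are in m, angles in degrees, forces in N, time in s.
With the tool pointing down it reaches from about 0.25 to 0.725 m from the base axis. Payload 9.7 kg.
Tool frame: the origin (TCP) lies at the very end of the fingers, on their centre line; the grasp point (between the pads) lies 19 mm behind it; z points along the fingers, y is the line along which they close (so a half turn about z gives the same grasp; the last joint's range is limited). The gripper opens to 85 mm and grips with 20 to 120 N. Pads are 22 mm wide; open, the fingers measure 114 mm over their backs; the gripper's body (76 mm by 85 mm) begins 54 mm behind the grasp point. The pads swing forward as they close: fully open they stand 13 mm farther back than shut.
Start: joints at [64.343, 4.979, 10.078, 95.1, 0, 90], TCP at [0.238, 0.496, 0.231] pointing down, gripper open.
Joint ranges: [-179.16, 179.16], [-48.56, 103.87], [-65.8, 70.77], [-126.05, 130.52], [-82.76, 87.17], [-180, 180]. Speed limits (degrees/s): [127.2, 127.2, 147.25, 180, 180, 180].

### API

Orientations are given as [roll, pitch, yaw] about the fixed x, y, z axes, in that order (R = Rz(yaw) Ry(pitch) Rx(roll)).
In Python, from workcell import telemetry, optics, workorder gives the robot as it stands.
- The arm moves only by the shell command python3 -m handwheel 'ROWS' [FORCE]. ROWS is JSON, a list of rows, each an object of numbers: "tx", "ty", "tz": the shift along the tool's x, y, z in m; "ax", "ay", "az": the turn, a rotation vector about the tool's x, y, z in degrees; "jaw": the gripper command: -1 is shut, 1 is fully open, values between are in proportion. A call has exactly 10 rows; each row shifts and turns the commanded pose from where the row before left it, along the tool's axes as they then stand; what a row does not reach is not made up. A row lasts 1/8 s, in which the tool goes at most 62.5 mm and 10.7 degrees, less where a joint would pass 70% of its speed; a pose out of reach is approached as far as the arm can. A call is refused whole if a number of a shift passes 0.0625 or a number of a turn 10.7, either way. A call with a gripper value outside its range is refused whole. The fingers move at their own pace and stop on an object; FORCE is the grip in N (left out, the last holds). Time passes only in rows, so rows that do not move let the fingers close, or fill a call up. It gives the time, the measured TCP pose, the force, the opening and the grip force at its end, in the units of the state.
- telemetry.get_obs(): the state, without advancing time (a new reading comes with each control period).
- optics.camera(name): name is "scene" or "top" or "wrist"; returns a dict with "color" (400x640x3 uint8, red, green, blue), "K" (3x3 intrinsics, pixels), "k1" (the pictures are not rectified: a ray, as slopes to the right and down, at radius r is drawn at 1 + k1 r^2 times it, then the intrinsics apply), "extrinsics" (4x4, takes a point from camera to world coordinates); the wrist camera has in their place "mount" (4x4, takes a point from camera to tool coordinates, whose origin is the TCP and whose axes are the flange's). Camera axes: x right, y down, z forward; pixel columns grow to the right and rows downward; lengths in m; the calibration is good to about 2 mm. A picture is of the moment at which its call begins: read the wrist's pose just before it. There is no depth.
- workorder.job_done(): hands the job in; it is judged then, once.
The state is a dict: "time": time; "q": joint angles; "qd": joint speeds; "joint_efforts": joint torques, N m; "ee_pos": TCP position; "tcp_rot": TCP orientation; "wrist_force": force on the tool from outside, world axes, zero at the start; "torque": the same for the moment, N m; "opening": finger opening in m; "grasp_force": force on a finger pad.
Only numpy, scipy, OpenCV 4.12 (cv2) and the standard library are available. Lean on these libraries where they do the work, as an engineer would, in place of code of your own. Each camera call takes 0.05 s, during which the arm holds its last target. There are 200 camera calls.

### The job

Slide the big power supply along the bench, without lifting it, until it sits square and flush in the corner of the aluminium equipment stop, its back and its side against the two angles. Then stack the other two instruments on it by size, the mid-size generator on the supply and the small preamplifier on the generator: set each down gently, squared up and centred on the one below so that all four feet stand on its cover, front panel facing the same way as the supply's. Leave the solder reel, the screwdriver and the hand-held meter where they are.

Things in the scene. Friction and masses are not known exactly. Their poses are not given: they have to be found in the camera images.
- stop: Equipment stop screwed to the bench: an L of two bare aluminium angles, flanges 25 mm high, 3 mm thick, feet pointing outwards 25 mm. Origin on the bench at the inside corner. The back angle's inner face is this frame's x = 0, running 240 mm along -y; the side angle's inner face is y = 0, running 155 mm along -x. z up. The supply belongs at x < 0, y < 0, its panel facing -x, towards the robot.
- supply: Largest grey instrument: 120 mm deep (x), 170 wide (y), 62 high on 4 mm rubber feet; 0.6-0.95 kg, too wide to grasp. Origin: centre of underside at the soles; front panel on -x, z up. Flat but for a knob on the front, 20 mm across, 12 mm proud, at y = -70 mm, 33 mm up. Starts 50-90 mm off the back angle, 30-90 mm off the side one, up to 0.3 rad askew. Home: x -60, y -85 mm in the stop's frame.
- generator: Mid-size grey instrument: 66 mm deep (x), 120 wide (y), 48 high on 4 mm rubber feet (12 mm across, centres 10 mm in from the edges); about 0.4 kg. Origin: centre of underside at the soles; front panel on -x, z up. Grasp across the 66 mm depth at mid-width. Flat but for a knob on the front, 16 mm across, 12 mm proud, at y = -47 mm, 26 mm up.
- generator_front (a point): Middle of the generator's front panel, 33 mm along -x from its origin and 26 mm above the soles.
- preamp: Smallest grey instrument: 44 mm deep (x), 78 wide (y), 36 high on 4 mm rubber feet (12 mm across, centres 9 mm in from the edges); about 0.2 kg. Origin: centre of underside at the soles; front panel on -x, z up. Grasp across the 44 mm depth at mid-width. Flat but for two round sockets on the front, 10 mm across, 12 mm proud, at y = +27 and -27 mm, 18 mm up.
- preamp_front (a point): Middle of the preamplifier's front panel, 22 mm along -x from its origin and 20 mm above the soles.
- solder: Bystander: reel of solder standing on its flange, 52 mm across, 38 mm high. Origin: centre of its underside.
- screwdriver: Bystander: screwdriver lying on the bench, about 170 mm long along its x, black handle towards -x.
- meter: Bystander: hand-held multimeter lying on its back, 135 mm (x) by 68 mm (y), about 37 mm high. Origin: centre of its underside.
There are look-alikes about, which are no part of the job. What is shaped like the supply but turquoise is not meant.

How it is judged:
By the outcome, as a careful person would: the job done as asked, in the order asked, and still so for the second after the job is handed in, with the robot touching nothing.
It also fails if it takes over 72 s, if anything falls off the work surface, if the arm or the gripper's body presses on something with over 40 N, if the wrist force passes 120 N, or if a joint passes its speed limit or range.

## Working session

There is one attempt and no reset: what is moved stays moved. The work goes in short steps, Python scripts to look and compute and a shell command to move; the robot and the scene stay as the last step left them, time stands still between calls to the robot, and variables do not carry over. Pictures are saved under pics/ and viewed, at most 10 in all, crops included, and the job is handed in when it is done.

```bash
mkdir -p pics; ls; python3 - <<'E'
from workcell import telemetry, optics
import cv2,numpy as np,pickle
o=telemetry.get_obs();print({k:np.round(v,3).tolist() for k,v in o.items()})
for n in("scene","top"):
    c=optics.camera(n);pickle.dump(c,open(f'pics/{n}0.pkl','wb'));cv2.imwrite(f'pics/{n}0.png',c['color'][:,:,::-1])
    print(n,c['K'].tolist(),c['k1'],np.round(c['extrinsics'],4).tolist())
E
```

```text
pics
{'time': 0.0, 'q': [64.341, 5.013, 10.036, 95.099, 0.002, 89.999], 'qd': [0.104, 0.095, 0.081, 0.045, -0.045, 0.021], 'joint_efforts': [0.001, -52.039, 46.481, 0.016, 0.0, 0.0], 'ee_pos': [0.238, 0.496, 0.231], 'tcp_rot': [-179.924, -0.002, 154.342], 'wrist_force': [0.242, -0.114, -0.171], 'torque': [0.004, -0.067, -0.015], 'grasp_force': 0.0, 'opening': 0.085}
scene [[436.5055836153217, 0.0, 324.56206217592364], [0.0, 436.5055836153217, 198.28959435377655], [0.0, 0.0, 1.0]] -0.08519290600263868 [[0.0038, 0.8314, -0.5557, 1.2054], [1.0, 0.0002, 0.0071, 0.0003], [0.006, -0.5557, -0.8314, 1.0439], [0.0, 0.0, 0.0, 1.0]]
top [[455.4845499615522, 0.0, 321.45020707169215], [0.0, 455.4845499615522, 204.50076033493238], [0.0, 0.0, 1.0]] -0.08905872572124686 [[0.0206, -0.9923, 0.1225, 0.3282], [-0.9998, -0.0211, -0.0025, 0.0196], [0.0051, -0.1224, -0.9925, 1.5284], [0.0, 0.0, 0.0, 1.0]]
```

View pics/scene0.png

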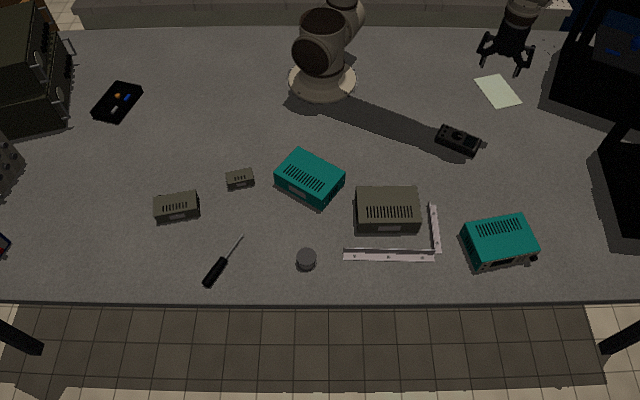

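View pics/top0.png

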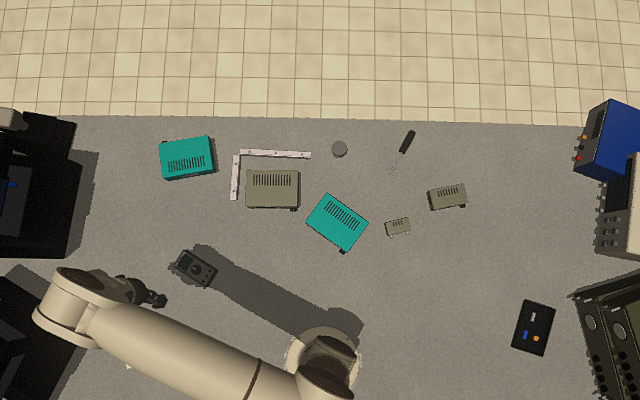

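The scene picture shows the grey supply at (388,210) behind the L stop (corner about (435,258)), the generator at (177,206) and the preamp at (240,179). The look-alikes are the turquoise boxes at (310,178) and (500,240). The reel is at (306,259), the screwdriver at (222,262) and the meter at (460,140). In the top picture the supply is at (272,190), the generator at (447,197), the preamp at (398,227) and the stop's corner at (237,153). I choose the grey ones and check them in one close crop.

```bash
python3 - <<'E'
import cv2,numpy as np
t=cv2.imread('pics/top0.png')[140:245,222:472];s=cv2.imread('pics/scene0.png')[165:268,148:448]
t=cv2.resize(t,None,fx=3.2,fy=3.2,interpolation=cv2.INTER_CUBIC);s=cv2.resize(s,(800,int(103*800/300)),interpolation=cv2.INTER_CUBIC)
i=np.vstack([t,s])[:600];i=np.clip(i*1.5,0,255).astype('uint8');print(t.shape,s.shape);cv2.imwrite('pics/crop0.png',i)
E
```

```text
(336, 800, 3) (274, 800, 3)
```

View pics/crop0.png

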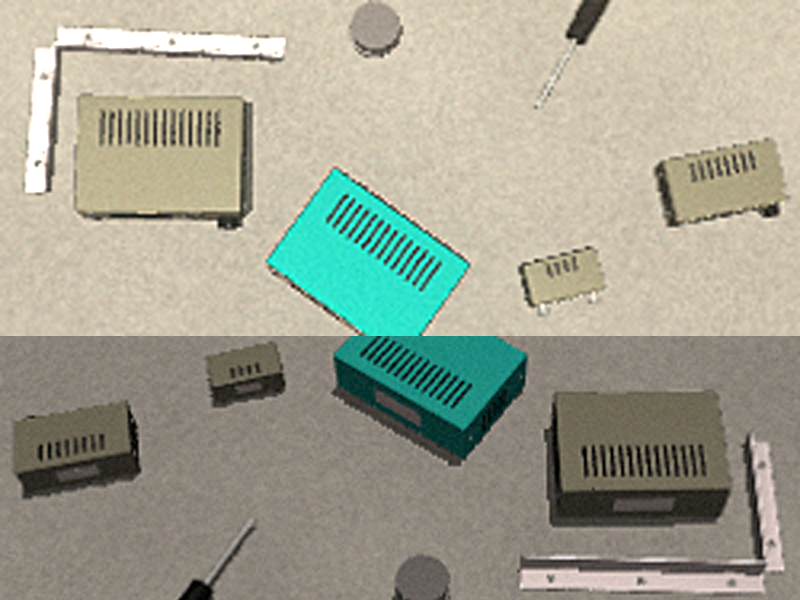

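The crop confirms it: three grey instruments with their knobs or sockets towards the robot, and the turquoise look-alike between them. I'll fit poses from the corners in both views.

```bash
cat > h.py <<'E'
import cv2,numpy as np
from scipy.optimize import least_squares
def proj(c,P,E=None):
    E=c['extrinsics'] if E is None else E
    p=(np.asarray(P,float)-E[:3,3])@E[:3,:3]
    u=p[:,:2]/p[:,2:]; u=u*(1+c['k1']*(u**2).sum(1,keepdims=True))
    return u@np.diag(np.diag(c['K'])[:2])+c['K'][:2,2]
def ray(c,uv,z,E=None):
    "pixels -> world points on plane z"
    E=c['extrinsics'] if E is None else E
    d=(np.atleast_2d(uv)-c['K'][:2,2])/np.diag(c['K'])[:2]; u=d.copy()
    for _ in range(20): u=d/(1+c['k1']*(u**2).sum(1,keepdims=True))
    r=np.c_[u,np.ones(len(u))]@E[:3,:3].T
    return E[:3,3]+r*((z-E[2,3])/r[:,2])[:,None]
def place(p,L):
    L=np.asarray(L,float);a=p[2];R=np.array([[np.cos(a),-np.sin(a),0],[np.sin(a),np.cos(a),0],[0,0,1]])
    return L@R.T+[p[0],p[1],0]
def fit(views,x0):
    "views: (cam,E,local pts,pixels)"
    f=lambda p:np.concatenate([(proj(c,place(p,L),E)-px).ravel() for c,E,L,px in views])
    r=least_squares(f,x0,loss='soft_l1');return r.x,np.abs(r.fun).reshape(-1,2)
def top4(d,w,h): # backleft backright frontright frontleft
    return [[d/2,w/2,h],[d/2,-w/2,h],[-d/2,-w/2,h],[-d/2,w/2,h]]
def wristE(c,o):
    from scipy.spatial.transform import Rotation as R
    T=np.eye(4);T[:3,:3]=R.from_euler('xyz',o['tcp_rot'],degrees=True).as_matrix();T[:3,3]=o['ee_pos'];return T@np.array(c['mount'])
DIM=dict(supply=(.12,.17,.062),generator=(.066,.12,.048),preamp=(.044,.078,.036))
E
python3 - <<'E'
from h import *;import pickle
t=pickle.load(open('pics/top0.pkl','rb'));s=pickle.load(open('pics/scene0.pkl','rb'))
T=lambda a:np.array(a)/3.2+[222,140]-.35
S=lambda a:(np.array(a)-[0,336])/2.6667+[148,165]-.3
D=dict(supply=([(78,95),(244,97),(243,215),(77,214)],[(729,492),(556,490),(556,392),(722,392)]),
generator=([(659,163),(773,139),(783,203),(672,224)],[(135,452),(20,473),(14,420),(127,404)]),
preamp=([(524,263),(594,247),(604,291),(532,305)],[(283,374),(212,387),(207,355),(277,343)]))
for n,(a,b) in D.items():
    L=top4(*DIM[n]);
    for V in ([(t,None,L,T(a)),(s,None,L,S(b))],[(t,None,L,T(a))],[(s,None,L,S(b))]):
        x,r=fit(V,[.5,0,0]);print(n,np.round(x[:2]*1000,1),np.round(np.degrees(x[2]),2),r.round(1).ravel().max())
L=[[0,0,.025],[0,-.24,.025],[-.155,0,.025]]
a=[(59,49),(285,59),(46,192)];b=[(764,560),(522,557),(750,437)]
for V in ([(t,None,L,T(a)),(s,None,L,S(b))],[(t,None,L,T(a))],[(s,None,L,S(b))]):
    x,r=fit(V,[.6,.2,0]);print('stop',np.round(x[:2]*1000,1),np.round(np.degrees(x[2]),2),r.round(1).tolist())
x=ray(t,T([(376,28)]),.038);print('reel',x); print('screw',ray(t,T([(600,0),(537,106)]),.005))
E
```

```text
supply [563.7 179.1] -0.58 2.2
supply [559.6 178.9] 0.97 0.6
supply [566.6 179.1] -1.5 1.2
generator [ 549.9 -400.8] 12.75 2.4
generator [ 546.1 -399.8] 11.85 0.8
generator [ 553.2 -401.1] 12.92 1.4
preamp [ 449.  -236.7] 13.27 1.3
preamp [ 446.2 -237. ] 12.76 0.6
preamp [ 452.3 -236.1] 13.01 0.4
stop [682.8 296.5] -1.98 [[0.6, 1.8], [0.4, 1.1], [0.2, 1.2], [0.0, 0.3], [0.5, 1.6], [0.6, 3.2]]
stop [678.1 295.1] -1.93 [[0.2, 0.4], [0.0, 0.2], [0.2, 0.2]]
stop [687.7 296.9] -2.08 [[0.4, 1.4], [0.3, 0.1], [0.1, 1.8]]
reel [[ 0.70290475 -0.03965201  0.038     ]]
screw [[ 0.7481316  -0.28230903  0.005     ]
 [ 0.63011104 -0.21393901  0.005     ]]
```

```bash
python3 -m handwheel '[{"az":-7.9,"jaw":0.6},{"az":-7.9,"jaw":0.6},{"az":-7.9,"jaw":0.6},{"tx":-0.0304,"ty":-0.0433,"jaw":0.6},{"tx":-0.0304,"ty":-0.0433,"jaw":0.6},{"tx":-0.0304,"ty":-0.0433,"jaw":0.6},{"tx":-0.0304,"ty":-0.0433,"jaw":0.6},{"tx":-0.0304,"ty":-0.0433,"jaw":0.6},{"tx":-0.0304,"ty":-0.0433,"jaw":0.6},{"tx":-0.0304,"ty":-0.0433,"jaw":0.6}]' 30
python3 - <<'E'
from workcell import telemetry, optics
import cv2,numpy as np,pickle
o=telemetry.get_obs();c=optics.camera('wrist');pickle.dump((o,c),open('pics/w1.pkl','wb'))
print(c['K'].tolist(),c['k1'],np.round(c['mount'],3).tolist());cv2.imwrite('pics/w1.png',c['color'][:,:,::-1])
E
```

```text
[[312.3288324092129, 0.0, 323.5992513185267], [0.0, 312.3288324092129, 192.67986406501564], [0.0, 0.0, 1.0]] -0.05603304801709857 [[-0.0, -0.95, -0.312, 0.081], [1.0, -0.001, 0.0, -0.001], [-0.0, -0.312, 0.95, -0.143], [0.0, 0.0, 0.0, 1.0]]$[0]: bad value
```

View pics/w1.png

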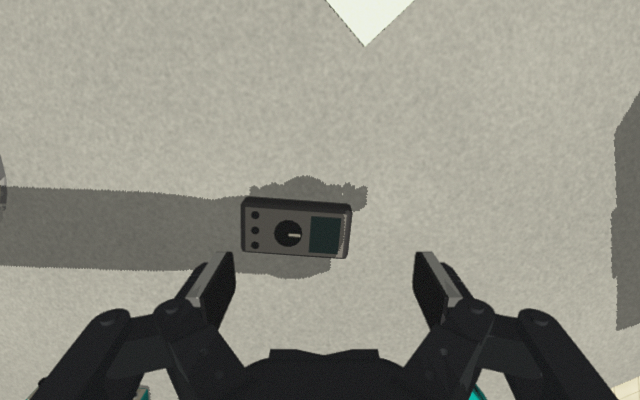

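The wrist picture shows only the meter at (297,228), because the call was refused. I'll write every key out.

```bash
python3 -m handwheel '[{"tx":0,"ty":0,"tz":0,"ax":0,"ay":0,"az":-7.9,"jaw":0.6},{"tx":0,"ty":0,"tz":0,"ax":0,"ay":0,"az":-7.9,"jaw":0.6},{"tx":0,"ty":0,"tz":0,"ax":0,"ay":0,"az":-7.9,"jaw":0.6},{"tx":-0.0304,"ty":-0.0433,"tz":0,"ax":0,"ay":0,"az":0,"jaw":0.6},{"tx":-0.0304,"ty":-0.0433,"tz":0,"ax":0,"ay":0,"az":0,"jaw":0.6},{"tx":-0.0304,"ty":-0.0433,"tz":0,"ax":0,"ay":0,"az":0,"jaw":0.6},{"tx":-0.0304,"ty":-0.0433,"tz":0,"ax":0,"ay":0,"az":0,"jaw":0.6},{"tx":-0.0304,"ty":-0.0433,"tz":0,"ax":0,"ay":0,"az":0,"jaw":0.6},{"tx":-0.0304,"ty":-0.0433,"tz":0,"ax":0,"ay":0,"az":0,"jaw":0.6},{"tx":-0.0304,"ty":-0.0433,"tz":0,"ax":0,"ay":0,"az":0,"jaw":0.6}]' 30
python3 - <<'E'
from workcell import telemetry, optics
import cv2,numpy as np,pickle
o=telemetry.get_obs();c=optics.camera('wrist');pickle.dump((o,c),open('pics/w2.pkl','wb'))
cv2.imwrite('pics/w2.png',c['color'][:,:,::-1])
E
```

```text
time: 1.4
ee_pos: [0.4411, 0.184, 0.2312]
tcp_rot: [180.0, 0.0, 178.0]
wrist_force: [1.2, 0.5, -0.2]
opening: 0.0685
grasp_force: 0.0
```

View pics/w2.png

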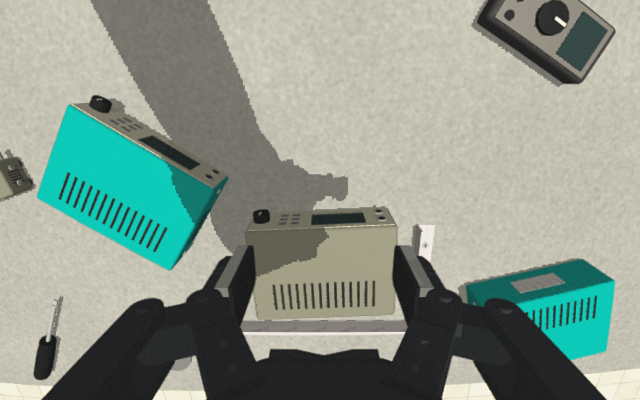

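The wrist picture shows the supply's cover with corners near (247,233), (397,225), (396,315) and (258,320). The front panel and knob (261,216) face the robot, and the back flange is at y about 325.

```bash
python3 - <<'E'
from h import *;import pickle
o,c=pickle.load(open('pics/w2.pkl','rb'));E=wristE(c,o)
x,r=fit([(c,E,top4(*DIM['supply']),[(396,315.5),(257,320),(247,233),(397,225.5)])],[.56,.18,0]);print(x*[1000,1000,57.3],r.round(1).tolist())
print(ray(c,[(243,321),(240,330),(420,326),(434,226),(415,226)],.025,E).round(3).tolist())
print('tq',ray(c,[(227,178),(171,270)],.062,E).round(3).tolist())
print('meter',ray(c,[(570,82),(475,22)],.02,E).round(3).tolist())
E
```

```text
[564.97084527 179.29112208   0.77565948] [[0.4, 0.3], [0.5, 0.7], [2.5, 0.4], [1.9, 0.3]]
[[0.658, 0.064, 0.025], [0.673, 0.058, 0.025], [0.675, 0.31, 0.025], [0.523, 0.316, 0.025], [0.522, 0.293, 0.025]]
tq [[0.443, 0.082, 0.062], [0.552, 0.001, 0.062]]
meter [[0.356, 0.461, 0.02], [0.295, 0.346, 0.02]]
```

```bash
python3 -m handwheel '[{"tx":0,"ty":0,"tz":0.045,"ax":0,"ay":0,"az":0,"jaw":0.6},{"tx":0,"ty":0,"tz":0.045,"ax":0,"ay":0,"az":0,"jaw":0.6},{"tx":0,"ty":0,"tz":0.045,"ax":0,"ay":0,"az":0,"jaw":0.6},{"tx":0,"ty":0,"tz":0.045,"ax":0,"ay":0,"az":0,"jaw":0.6},{"tx":0,"ty":0,"tz":0.03,"ax":0,"ay":0,"az":0,"jaw":0.6},{"tx":0,"ty":0,"tz":0.011,"ax":0,"ay":0,"az":0,"jaw":0.6},{"tx":-0.015,"ty":0,"tz":0,"ax":0,"ay":0,"az":0,"jaw":0.6},{"tx":-0.015,"ty":0,"tz":0,"ax":0,"ay":0,"az":0,"jaw":0.6},{"tx":-0.010,"ty":0,"tz":0,"ax":0,"ay":0,"az":0,"jaw":0.6},{"tx":-0.005,"ty":0,"tz":0,"ax":0,"ay":0,"az":0,"jaw":0.6}]'
python3 -m handwheel '[{"tx":-0.005,"ty":0,"tz":0,"ax":0,"ay":0,"az":0,"jaw":0.6},{"tx":-0.005,"ty":0,"tz":0,"ax":0,"ay":0,"az":0,"jaw":0.6},{"tx":-0.005,"ty":0,"tz":0,"ax":0,"ay":0,"az":0,"jaw":0.6},{"tx":-0.005,"ty":0,"tz":0,"ax":0,"ay":0,"az":0,"jaw":0.6},{"tx":-0.005,"ty":0,"tz":0,"ax":0,"ay":0,"az":0,"jaw":0.6},{"tx":-0.005,"ty":0,"tz":0,"ax":0,"ay":0,"az":0,"jaw":0.6},{"tx":-0.005,"ty":0,"tz":0,"ax":0,"ay":0,"az":0,"jaw":0.6},{"tx":-0.005,"ty":0,"tz":0,"ax":0,"ay":0,"az":0,"jaw":0.6},{"tx":-0.005,"ty":0,"tz":0,"ax":0,"ay":0,"az":0,"jaw":0.6},{"tx":-0.005,"ty":0,"tz":0,"ax":0,"ay":0,"az":0,"jaw":0.6}]'
```

```text
time: 2.7
ee_pos: [0.4866, 0.1841, 0.0107]
tcp_rot: [180.0, 0.0, 178.0]
wrist_force: [-0.5, -0.7, 0.3]
opening: 0.068
grasp_force: 0.0
time: 3.95
ee_pos: [0.5358, 0.1823, 0.0102]
tcp_rot: [-180.0, 0.0, 178.0]
wrist_force: [-3.5, 0.8, -1.3]
opening: 0.0685
grasp_force: 0.0
```

```bash
python3 -m handwheel '[{"tx":-0.003,"ty":0,"tz":0,"ax":0,"ay":0,"az":0,"jaw":0.6},{"tx":-0.002,"ty":0,"tz":0,"ax":0,"ay":0,"az":0,"jaw":0.6},{"tx":-0.001,"ty":0,"tz":0,"ax":0,"ay":0,"az":0,"jaw":0.6},{"tx":-0.001,"ty":0,"tz":0,"ax":0,"ay":0,"az":0,"jaw":0.6},{"tx":-0.001,"ty":0,"tz":0,"ax":0,"ay":0,"az":0,"jaw":0.6},{"tx":-0.001,"ty":0,"tz":0,"ax":0,"ay":0,"az":0,"jaw":0.6},{"tx":-0.001,"ty":0,"tz":0,"ax":0,"ay":0,"az":0,"jaw":0.6},{"tx":-0.001,"ty":0,"tz":0,"ax":0,"ay":0,"az":0,"jaw":0.6},{"tx":-0.001,"ty":0,"tz":0,"ax":0,"ay":0,"az":0,"jaw":0.6},{"tx":0,"ty":0,"tz":0,"ax":0,"ay":0,"az":0,"jaw":0.6}]'
```

```text
time: 5.2
ee_pos: [0.5475, 0.1819, 0.0103]
tcp_rot: [-180.0, 0.0, 178.0]
wrist_force: [-3.5, 0.2, -1.9]
opening: 0.0681
grasp_force: 0.0
```

```bash
python3 -m handwheel '[{"tx":-0.001,"ty":0,"tz":0,"ax":0,"ay":0,"az":0,"jaw":0.6},{"tx":-0.001,"ty":0,"tz":0,"ax":0,"ay":0,"az":0,"jaw":0.6},{"tx":-0.001,"ty":0,"tz":0,"ax":0,"ay":0,"az":0,"jaw":0.6},{"tx":-0.0005,"ty":0,"tz":0,"ax":0,"ay":0,"az":0,"jaw":0.6},{"tx":-0.0005,"ty":0,"tz":0,"ax":0,"ay":0,"az":0,"jaw":0.6},{"tx":-0.0005,"ty":0,"tz":0,"ax":0,"ay":0,"az":0,"jaw":0.6},{"tx":0,"ty":0,"tz":0,"ax":0,"ay":0,"az":0,"jaw":0.6},{"tx":0,"ty":0,"tz":0,"ax":0,"ay":0,"az":0,"jaw":0.6},{"tx":0,"ty":0,"tz":0,"ax":0,"ay":0,"az":0,"jaw":0.6},{"tx":0,"ty":0,"tz":0,"ax":0,"ay":0,"az":0,"jaw":0.6}]'
```

```text
time: 6.45
ee_pos: [0.5476, 0.1817, 0.0101]
tcp_rot: [-180.0, -0.5, 178.1]
wrist_force: [-29.2, 0.3, 12.9]
opening: 0.0683
grasp_force: 0.0
```

```bash
python3 -m handwheel '[{"tx":0.03,"ty":0,"tz":0,"ax":0,"ay":0,"az":0,"jaw":0.6},{"tx":0,"ty":0,"tz":-0.05,"ax":0,"ay":0,"az":0,"jaw":0.6},{"tx":0,"ty":0,"tz":-0.05,"ax":0,"ay":0,"az":0,"jaw":0.6},{"tx":0,"ty":0,"tz":0,"ax":0,"ay":0,"az":10,"jaw":0.6},{"tx":0,"ty":0,"tz":0,"ax":0,"ay":0,"az":10,"jaw":0.6},{"tx":0,"ty":0,"tz":0,"ax":0,"ay":0,"az":10,"jaw":0.6},{"tx":0,"ty":0,"tz":0,"ax":0,"ay":0,"az":10,"jaw":0.6},{"tx":0,"ty":0,"tz":0,"ax":0,"ay":0,"az":10,"jaw":0.6},{"tx":0,"ty":0,"tz":0,"ax":0,"ay":0,"az":10,"jaw":0.6},{"tx":0,"ty":0,"tz":0,"ax":0,"ay":0,"az":10,"jaw":0.6}]'
python3 -m handwheel '[{"tx":0,"ty":0,"tz":0,"ax":0,"ay":0,"az":10,"jaw":0.6},{"tx":0,"ty":0,"tz":0,"ax":0,"ay":0,"az":10,"jaw":0.6},{"tx":-0.0396,"ty":0.0314,"tz":0,"ax":0,"ay":0,"az":0,"jaw":0.6},{"tx":-0.0396,"ty":0.0314,"tz":0,"ax":0,"ay":0,"az":0,"jaw":0.6},{"tx":-0.0396,"ty":0.0314,"tz":0,"ax":0,"ay":0,"az":0,"jaw":0.6},{"tx":0,"ty":0,"tz":0,"ax":0,"ay":0,"az":0,"jaw":0.6},{"tx":0,"ty":0,"tz":0.05,"ax":0,"ay":0,"az":0,"jaw":0.6},{"tx":0,"ty":0,"tz":0.05,"ax":0,"ay":0,"az":0,"jaw":0.6},{"tx":0.005,"ty":0,"tz":0,"ax":0,"ay":0,"az":0,"jaw":0.6},{"tx":0.005,"ty":0,"tz":0,"ax":0,"ay":0,"az":0,"jaw":0.6}]'
```

```text
time: 7.7
ee_pos: [0.5228, 0.1829, 0.1109]
tcp_rot: [179.9, 0.0, 107.7]
wrist_force: [-0.2, 0.8, 0.3]
opening: 0.0685
grasp_force: 0.0
time: 8.95
ee_pos: [0.6133, 0.0717, 0.0126]
tcp_rot: [179.9, -0.0, 88.1]
wrist_force: [0.1, 0.0, 1.2]
opening: 0.0682
grasp_force: 0.0
```

```bash
python3 -m handwheel '[{"tx":0.005,"ty":0,"tz":0,"ax":0,"ay":0,"az":0,"jaw":0.6},{"tx":0.005,"ty":0,"tz":0,"ax":0,"ay":0,"az":0,"jaw":0.6},{"tx":0.005,"ty":0,"tz":0,"ax":0,"ay":0,"az":0,"jaw":0.6},{"tx":0.005,"ty":0,"tz":0,"ax":0,"ay":0,"az":0,"jaw":0.6},{"tx":0.005,"ty":0,"tz":0,"ax":0,"ay":0,"az":0,"jaw":0.6},{"tx":0.005,"ty":0,"tz":0,"ax":0,"ay":0,"az":0,"jaw":0.6},{"tx":0.004,"ty":0,"tz":0,"ax":0,"ay":0,"az":0,"jaw":0.6},{"tx":0.002,"ty":0,"tz":0,"ax":0,"ay":0,"az":0,"jaw":0.6},{"tx":0.001,"ty":0,"tz":0,"ax":0,"ay":0,"az":0,"jaw":0.6},{"tx":0.001,"ty":0,"tz":0,"ax":0,"ay":0,"az":0,"jaw":0.6}]'
python3 -m handwheel '[{"tx":0.001,"ty":0,"tz":0,"ax":0,"ay":0,"az":0,"jaw":0.6},{"tx":0.001,"ty":0,"tz":0,"ax":0,"ay":0,"az":0,"jaw":0.6},{"tx":0.001,"ty":0,"tz":0,"ax":0,"ay":0,"az":0,"jaw":0.6},{"tx":0.001,"ty":0,"tz":0,"ax":0,"ay":0,"az":0,"jaw":0.6},{"tx":0,"ty":0,"tz":0,"ax":0,"ay":0,"az":0,"jaw":0.6},{"tx":0,"ty":0,"tz":0,"ax":0,"ay":0,"az":0,"jaw":0.6},{"tx":0,"ty":0,"tz":0,"ax":0,"ay":0,"az":0,"jaw":0.6},{"tx":0,"ty":0,"tz":0,"ax":0,"ay":0,"az":0,"jaw":0.6},{"tx":0,"ty":0,"tz":0,"ax":0,"ay":0,"az":0,"jaw":0.6},{"tx":0,"ty":0,"tz":0,"ax":0,"ay":0,"az":0,"jaw":0.6}]'
```

```text
time: 10.2
ee_pos: [0.6148, 0.1081, 0.0125]
tcp_rot: [179.8, 0.1, 88.0]
wrist_force: [-0.0, -7.1, 6.3]
opening: 0.0685
grasp_force: 0.0
time: 11.45
ee_pos: [0.615, 0.1121, 0.0124]
tcp_rot: [179.8, 0.1, 88.0]
wrist_force: [-0.4, -6.8, 5.4]
opening: 0.0682
grasp_force: 0.0
```

```bash
python3 -m handwheel '[{"tx":0.001,"ty":0,"tz":0,"ax":0,"ay":0,"az":0,"jaw":0.6},{"tx":0.001,"ty":0,"tz":0,"ax":0,"ay":0,"az":0,"jaw":0.6},{"tx":0.001,"ty":0,"tz":0,"ax":0,"ay":0,"az":0,"jaw":0.6},{"tx":0.001,"ty":0,"tz":0,"ax":0,"ay":0,"az":0,"jaw":0.6},{"tx":0,"ty":0,"tz":0,"ax":0,"ay":0,"az":0,"jaw":0.6},{"tx":0,"ty":0,"tz":0,"ax":0,"ay":0,"az":0,"jaw":0.6},{"tx":0,"ty":0,"tz":0,"ax":0,"ay":0,"az":0,"jaw":0.6},{"tx":0,"ty":0,"tz":0,"ax":0,"ay":0,"az":0,"jaw":0.6},{"tx":0,"ty":0,"tz":0,"ax":0,"ay":0,"az":0,"jaw":0.6},{"tx":0,"ty":0,"tz":0,"ax":0,"ay":0,"az":0,"jaw":0.6}]'
```

```text
time: 12.7
ee_pos: [0.6151, 0.1161, 0.0124]
tcp_rot: [179.8, 0.1, 88.0]
wrist_force: [-0.7, -6.8, 5.7]
opening: 0.0681
grasp_force: 0.0
```

```bash
python3 -m handwheel '[{"tx":0.001,"ty":0,"tz":0,"ax":0,"ay":0,"az":0,"jaw":0.6},{"tx":0.0005,"ty":0,"tz":0,"ax":0,"ay":0,"az":0,"jaw":0.6},{"tx":0.0005,"ty":0,"tz":0,"ax":0,"ay":0,"az":0,"jaw":0.6},{"tx":0.0005,"ty":0,"tz":0,"ax":0,"ay":0,"az":0,"jaw":0.6},{"tx":0.0005,"ty":0,"tz":0,"ax":0,"ay":0,"az":0,"jaw":0.6},{"tx":0.0005,"ty":0,"tz":0,"ax":0,"ay":0,"az":0,"jaw":0.6},{"tx":0.0005,"ty":0,"tz":0,"ax":0,"ay":0,"az":0,"jaw":0.6},{"tx":0,"ty":0,"tz":0,"ax":0,"ay":0,"az":0,"jaw":0.6},{"tx":0,"ty":0,"tz":0,"ax":0,"ay":0,"az":0,"jaw":0.6},{"tx":0,"ty":0,"tz":0,"ax":0,"ay":0,"az":0,"jaw":0.6}]'
```

```text
time: 13.95
ee_pos: [0.6151, 0.116, 0.0125]
tcp_rot: [179.8, 0.5, 87.9]
wrist_force: [-1.2, -29.4, 7.9]
opening: 0.0683
grasp_force: 0.0
```

```bash
python3 -m handwheel '[{"tx":-0.03,"ty":0,"tz":0,"ax":0,"ay":0,"az":0,"jaw":0.6},{"tx":0,"ty":0,"tz":-0.05,"ax":0,"ay":0,"az":0,"jaw":0.6},{"tx":0,"ty":0,"tz":-0.05,"ax":0,"ay":0,"az":0,"jaw":0.6},{"tx":0,"ty":0,"tz":-0.05,"ax":0,"ay":0,"az":0,"jaw":0.6},{"tx":0.02,"ty":-0.025,"tz":-0.03,"ax":0,"ay":0,"az":0,"jaw":1},{"tx":0.02,"ty":-0.025,"tz":0,"ax":0,"ay":0,"az":0,"jaw":1},{"tx":0,"ty":-0.025,"tz":0,"ax":0,"ay":0,"az":0,"jaw":1},{"tx":0,"ty":0,"tz":0,"ax":0,"ay":0,"az":0,"jaw":1},{"tx":0,"ty":0,"tz":0,"ax":0,"ay":0,"az":0,"jaw":1},{"tx":0,"ty":0,"tz":0,"ax":0,"ay":0,"az":0,"jaw":1}]'
python3 - <<'E'
from workcell import telemetry, optics
import cv2,numpy as np,pickle
o=telemetry.get_obs();c=optics.camera('wrist');pickle.dump((o,c),open('pics/w3.pkl','wb'))
cv2.imwrite('pics/w3.png',cv2.resize(c['color'][:,:,::-1],(800,500)))
E
```

```text
time: 15.2
ee_pos: [0.54, 0.1332, 0.1903]
tcp_rot: [180.0, -0.0, 88.0]
wrist_force: [1.0, -0.3, -0.7]
opening: 0.0855
grasp_force: 0.0
```

View pics/w3.png

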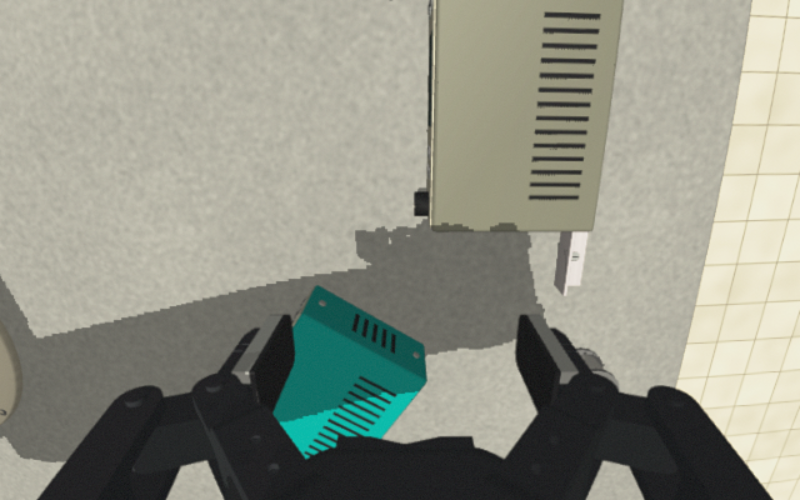

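The supply's right side is at the top of the wrist picture: its cover edge runs from (432,228) to (595,230), and the back flange end is at (568,290). Its left half is out of view. I'll nudge the front once more, looking on the way.

```bash
python3 -m handwheel '[{"tx":0.0286,"ty":-0.031,"tz":-0.01,"ax":0,"ay":0,"az":0,"jaw":0.6},{"tx":0.0286,"ty":-0.031,"tz":-0.01,"ax":0,"ay":0,"az":0,"jaw":0.6},{"tx":0.0286,"ty":-0.031,"tz":-0.01,"ax":0,"ay":0,"az":0,"jaw":0.6},{"tx":0,"ty":0,"tz":0,"ax":0,"ay":0,"az":-10,"jaw":0.6},{"tx":0,"ty":0,"tz":0,"ax":0,"ay":0,"az":-10,"jaw":0.6},{"tx":0,"ty":0,"tz":0,"ax":0,"ay":0,"az":-10,"jaw":0.6},{"tx":0,"ty":0,"tz":0,"ax":0,"ay":0,"az":-10,"jaw":0.6},{"tx":0,"ty":0,"tz":0,"ax":0,"ay":0,"az":-10,"jaw":0.6},{"tx":0,"ty":0,"tz":0,"ax":0,"ay":0,"az":-10,"jaw":0.6},{"tx":0,"ty":0,"tz":0,"ax":0,"ay":0,"az":-10,"jaw":0.6}]'
python3 -m handwheel '[{"tx":0,"ty":0,"tz":0,"ax":0,"ay":0,"az":-10,"jaw":0.6},{"tx":0,"ty":0,"tz":0,"ax":0,"ay":0,"az":-10,"jaw":0.6},{"tx":0,"ty":0,"tz":0.05,"ax":0,"ay":0,"az":0,"jaw":0.6},{"tx":0,"ty":0,"tz":0.05,"ax":0,"ay":0,"az":0,"jaw":0.6},{"tx":0,"ty":0,"tz":0.05,"ax":0,"ay":0,"az":0,"jaw":0.6},{"tx":-0.025,"ty":0,"tz":0.05,"ax":0,"ay":0,"az":0,"jaw":0.6},{"tx":-0.025,"ty":0,"tz":0.009,"ax":0,"ay":0,"az":0,"jaw":0.6},{"tx":-0.025,"ty":0,"tz":0,"ax":0,"ay":0,"az":0,"jaw":0.6},{"tx":-0.012,"ty":0,"tz":0,"ax":0,"ay":0,"az":0,"jaw":0.6},{"tx":0,"ty":0,"tz":0,"ax":0,"ay":0,"az":0,"jaw":0.6}]'
python3 - <<'E'
from workcell import telemetry, optics
import cv2,numpy as np,pickle
o=telemetry.get_obs();print(o['ee_pos'],o['wrist_force'])
E
```

```text
time: 16.5
ee_pos: [0.4498, 0.2222, 0.2201]
tcp_rot: [-180.0, -0.0, 158.3]
wrist_force: [0.1, 0.1, -0.1]
opening: 0.0685
grasp_force: 0.0
time: 17.75
ee_pos: [0.5368, 0.2192, 0.0111]
tcp_rot: [-180.0, -0.0, 178.0]
wrist_force: [-0.4, 0.4, -0.3]
opening: 0.0685
grasp_force: 0.0
[0.53675684 0.21915858 0.01110606] [-0.35232703  0.35043837 -0.31859179]
```

```bash
python3 -m handwheel '[{"tx":-0.003,"ty":0,"tz":0,"ax":0,"ay":0,"az":0,"jaw":0.6},{"tx":-0.003,"ty":0,"tz":0,"ax":0,"ay":0,"az":0,"jaw":0.6},{"tx":-0.002,"ty":0,"tz":0,"ax":0,"ay":0,"az":0,"jaw":0.6},{"tx":-0.002,"ty":0,"tz":0,"ax":0,"ay":0,"az":0,"jaw":0.6},{"tx":-0.001,"ty":0,"tz":0,"ax":0,"ay":0,"az":0,"jaw":0.6},{"tx":-0.001,"ty":0,"tz":0,"ax":0,"ay":0,"az":0,"jaw":0.6},{"tx":-0.001,"ty":0,"tz":0,"ax":0,"ay":0,"az":0,"jaw":0.6},{"tx":-0.001,"ty":0,"tz":0,"ax":0,"ay":0,"az":0,"jaw":0.6},{"tx":-0.001,"ty":0,"tz":0,"ax":0,"ay":0,"az":0,"jaw":0.6},{"tx":0,"ty":0,"tz":0,"ax":0,"ay":0,"az":0,"jaw":0.6}]'
```

```text
time: 19.0
ee_pos: [0.5488, 0.2188, 0.0106]
tcp_rot: [-180.0, -0.3, 178.1]
wrist_force: [-12.5, 0.5, 2.9]
opening: 0.0684
grasp_force: 0.0
```

```bash
python3 -m handwheel '[{"tx":0.035,"ty":0,"tz":0,"ax":0,"ay":0,"az":0,"jaw":1},{"tx":0.03,"ty":0,"tz":-0.05,"ax":0,"ay":0,"az":0,"jaw":1},{"tx":0.01,"ty":0,"tz":-0.06,"ax":0,"ay":0,"az":0,"jaw":1},{"tx":0.0,"ty":0,"tz":-0.06,"ax":0,"ay":0,"az":0,"jaw":1},{"tx":0,"ty":0,"tz":-0.06,"ax":0,"ay":0,"az":0,"jaw":1},{"tx":0,"ty":-0.01,"tz":0,"ax":0,"ay":0,"az":0,"jaw":1},{"tx":0,"ty":0,"tz":0,"ax":0,"ay":0,"az":0,"jaw":1},{"tx":0,"ty":0,"tz":0,"ax":0,"ay":0,"az":0,"jaw":1},{"tx":0,"ty":0,"tz":0,"ax":0,"ay":0,"az":0,"jaw":1},{"tx":0,"ty":0,"tz":0,"ax":0,"ay":0,"az":0,"jaw":1}]'
python3 - <<'E'
from workcell import telemetry, optics
import cv2,numpy as np,pickle
o=telemetry.get_obs();c=optics.camera('wrist');pickle.dump((o,c),open('pics/w4.pkl','wb'))
a=c['color'][150:350,220:480,::-1];cv2.imwrite('pics/w4.png',cv2.resize(a,(780,600),interpolation=cv2.INTER_CUBIC))
E
```

```text
time: 20.25
ee_pos: [0.4759, 0.2114, 0.2406]
tcp_rot: [-180.0, -0.1, 178.1]
wrist_force: [0.0, -0.4, 0.5]
opening: 0.0853
grasp_force: 0.0
```

View pics/w4.png

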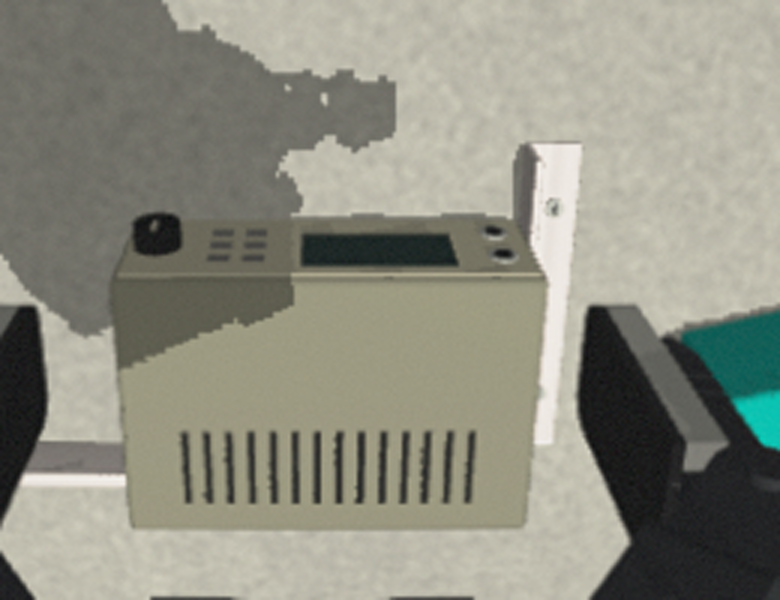

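```bash
python3 - <<'E'
from h import *;import pickle
o,c=pickle.load(open('pics/w4.pkl','rb'));E=wristE(c,o);print(o['tcp_rot'],o['ee_pos'])
px=np.array([(525,526),(131,526),(112,278),(546,280)])/3+[220,150]-.33
x,r=fit([(c,E,top4(*DIM['supply']),px)],[.62,.21,0]);print(x*[1000,1000,57.3],r.round(1).tolist())
print('side flange inner corners',ray(c,np.array([(518,146),(537,146),(25,470)])/3+[220,150],.025,E).round(4).tolist())
N=10;d=np.array([.545,-.310])-o['ee_pos'][:2]
for i in range(N):
    a=np.radians(178-7.5*i);v=d/N;print(i,np.round([v@[np.cos(a),np.sin(a)],v@[np.sin(a),-np.cos(a)]],4))
E
```

```text
[-1.79972263e+02 -5.57943262e-02  1.78051744e+02] [0.47587623 0.21141908 0.24064941]
[620.45355339 212.51892266  -2.14156914] [[0.6, 1.2], [0.8, 1.0], [1.2, 0.4], [2.1, 0.7]]
side flange inner corners [[0.5232, 0.2932, 0.025], [0.5235, 0.301, 0.025], [0.6752, 0.0708, 0.025]]
0 [-0.0087 -0.0519]
1 [-0.0154 -0.0503]
2 [-0.0219 -0.0478]
3 [-0.0279 -0.0446]
4 [-0.0335 -0.0406]
5 [-0.0385 -0.0358]
6 [-0.0428 -0.0305]
7 [-0.0465 -0.0247]
8 [-0.0493 -0.0184]
9 [-0.0513 -0.0118]
```

The supply sits square in the corner, at (620,212) and -2.1°, and touch agrees. On to the generator.

```bash
python3 -m handwheel '[{"tx":-0.0087,"ty":-0.0519,"tz":0,"ax":0,"ay":0,"az":7.5,"jaw":1},{"tx":-0.0154,"ty":-0.0503,"tz":0,"ax":0,"ay":0,"az":7.5,"jaw":1},{"tx":-0.0219,"ty":-0.0478,"tz":0,"ax":0,"ay":0,"az":7.5,"jaw":1},{"tx":-0.0279,"ty":-0.0446,"tz":0,"ax":0,"ay":0,"az":7.5,"jaw":1},{"tx":-0.0335,"ty":-0.0406,"tz":0,"ax":0,"ay":0,"az":7.5,"jaw":1},{"tx":-0.0385,"ty":-0.0358,"tz":0,"ax":0,"ay":0,"az":7.5,"jaw":1},{"tx":-0.0428,"ty":-0.0305,"tz":0,"ax":0,"ay":0,"az":7.5,"jaw":1},{"tx":-0.0465,"ty":-0.0247,"tz":0,"ax":0,"ay":0,"az":7.5,"jaw":1},{"tx":-0.0493,"ty":-0.0184,"tz":0,"ax":0,"ay":0,"az":7.5,"jaw":1},{"tx":-0.0513,"ty":-0.0118,"tz":0,"ax":0,"ay":0,"az":7.5,"jaw":1}]'
python3 - <<'E'
from workcell import telemetry, optics
import cv2,numpy as np,pickle
o=telemetry.get_obs();c=optics.camera('wrist');pickle.dump((o,c),open('pics/w5.pkl','wb'))
cv2.imwrite('pics/w5.png',cv2.resize(c['color'][:,:,::-1],(800,500)))
print(o['ee_pos'],o['tcp_rot'],np.abs(o['qd']).max())
E
```

```text
time: 21.55
ee_pos: [0.5455, -0.3118, 0.2411]
tcp_rot: [180.0, -0.0, 102.8]
wrist_force: [1.3, 1.1, -0.2]
opening: 0.0854
grasp_force: 0.0
[ 0.54551881 -0.31183572  0.24114818] [ 1.79994245e+02 -1.29368016e-03  1.02793634e+02] 43.940463367501934
```

View pics/w5.png

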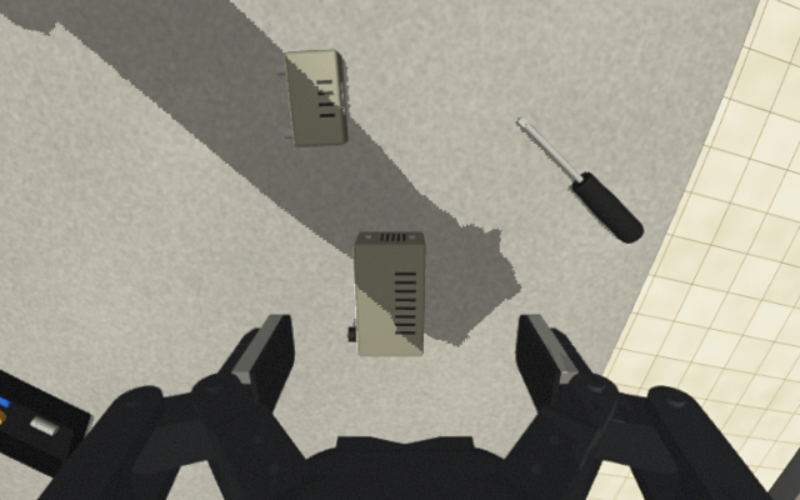

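Both grey instruments are in view. The generator's cover has corners (353,244), (425,244), (424,354) and (358,356), with its knob on the left (robot side). The preamp's cover has corners (286,53), (335,51), (344,142) and (296,145). The screwdriver is at (580,180), clear of both.

```bash
python3 - <<'E'
from h import *;import pickle
o,c=pickle.load(open('pics/w5.pkl','rb'));E=wristE(c,o)
G={}
for n,px,x0 in (('generator',[(425,244),(424,354),(358,356),(353,244)],[.55,-.4,.22]),('preamp',[(335,51),(344,142),(296,145),(286,53)],[.45,-.237,.22])):
    x,r=fit([(c,E,top4(*DIM[n]),np.array(px)/1.25-.1)],x0);print(n,x*[1000,1000,57.3],r.round(1).tolist())
    L=np.array([[0,0,0]]);d=x[:2]-o['ee_pos'][:2]
    for y in (o['tcp_rot'][2],):
        a=np.radians(y);print('tool shift',d@[np.cos(a),np.sin(a)],d@[np.sin(a),-np.cos(a)])
E
```

```text
generator [ 551.56549825 -406.07238344   13.04551621] [[0.2, 0.6], [0.2, 1.6], [0.3, 0.2], [0.3, 0.3]]
tool shift -0.09323612461960722 -0.014971210593739705
preamp [ 450.44899323 -239.8265248    15.60083417] [[1.2, 2.2], [0.8, 2.3], [0.6, 2.2], [2.0, 0.9]]
tool shift 0.09127376206776303 -0.07676388668552404
```

```bash
python3 - <<'E'
from h import *;import pickle
from workcell import telemetry, optics
optics.camera('wrist');optics.camera('wrist')
o=telemetry.get_obs();c=optics.camera('wrist');pickle.dump((o,c),open('pics/w6.pkl','wb'));E=wristE(c,o)
o5,c5=pickle.load(open('pics/w5.pkl','rb'))
print(o['ee_pos'],o['tcp_rot'],np.abs(o['qd']).max())
g=[cv2.cvtColor(k['color'],cv2.COLOR_RGB2GRAY) for k in(c5,c)]
for n,px,x0 in (('generator',[(425,244),(424,354),(358,356),(353,244)],[.55,-.4,.22]),('preamp',[(335,51),(344,142),(296,145),(286,53)],[.45,-.237,.22])):
    p=np.float32(np.array(px)/1.25-.1)
    q,s,e=cv2.calcOpticalFlowPyrLK(g[0],g[1],p.reshape(-1,1,2),None,winSize=(21,21));print((q[:,0]-p).round(1).tolist())
    q2=cv2.cornerSubPix(g[1],q.copy(),(4,4),(-1,-1),(3,40,.01))
    for Q in(q,q2):
        x,r=fit([(c,E,top4(*DIM[n]),Q[:,0])],x0);print(n,x*[1000,1000,57.3],r.round(1).tolist())
E
```

```text
[ 0.5452289  -0.31221207  0.23975131] [-1.79912477e+02 -7.42274438e-02  1.02856361e+02] 2.5157561728402684
[[0.6000000238418579, 0.30000001192092896], [0.4000000059604645, 0.800000011920929], [0.10000000149011612, 0.4000000059604645], [0.20000000298023224, 0.30000001192092896]]
generator [ 551.41316956 -406.02004825   13.02053669] [[0.1, 0.6], [0.3, 1.5], [0.4, 0.3], [0.2, 0.4]]
generator [ 551.74671712 -406.23729544   12.91183314] [[0.4, 0.6], [0.7, 2.1], [0.5, 0.3], [0.6, 0.4]]
[[0.6000000238418579, -0.30000001192092896], [0.5, -0.0], [0.4000000059604645, -0.10000000149011612], [0.20000000298023224, -0.5]]
preamp [ 450.40797568 -239.71639359   15.62991679] [[1.1, 2.3], [0.8, 2.2], [0.7, 2.2], [1.8, 0.9]]
preamp [ 450.34407853 -239.70902239   16.09120251] [[0.8, 1.4], [0.7, 1.8], [0.9, 1.7], [1.1, 1.1]]
```

```bash
python3 -m handwheel '[{"tx":-0.03,"ty":-0.0047,"tz":0.02,"ax":0,"ay":0,"az":0,"jaw":1},{"tx":-0.03,"ty":-0.0047,"tz":0.04,"ax":0,"ay":0,"az":0,"jaw":1},{"tx":-0.03,"ty":-0.0047,"tz":0.04,"ax":0,"ay":0,"az":0,"jaw":1},{"tx":0,"ty":0,"tz":0.04,"ax":0,"ay":0,"az":0,"jaw":1},{"tx":0,"ty":0,"tz":0.04,"ax":0,"ay":0,"az":0,"jaw":1},{"tx":0,"ty":0,"tz":0.03,"ax":0,"ay":0,"az":0,"jaw":1},{"tx":0,"ty":0,"tz":0.015,"ax":0,"ay":0,"az":0,"jaw":1},{"tx":0,"ty":0,"tz":0.009,"ax":0,"ay":0,"az":0,"jaw":1},{"tx":0,"ty":0,"tz":0,"ax":0,"ay":0,"az":0,"jaw":1},{"tx":0,"ty":0,"tz":0,"ax":0,"ay":0,"az":0,"jaw":0.4}]' 30
python3 -m handwheel '[{"tx":0,"ty":0,"tz":0,"ax":0,"ay":0,"az":0,"jaw":0},{"tx":0,"ty":0,"tz":0,"ax":0,"ay":0,"az":0,"jaw":0},{"tx":0,"ty":0,"tz":0,"ax":0,"ay":0,"az":0,"jaw":0},{"tx":0,"ty":0,"tz":0,"ax":0,"ay":0,"az":0,"jaw":0},{"tx":0,"ty":0,"tz":-0.01,"ax":0,"ay":0,"az":0,"jaw":0},{"tx":0,"ty":0,"tz":-0.04,"ax":0,"ay":0,"az":0,"jaw":0},{"tx":0,"ty":0,"tz":-0.05,"ax":0,"ay":0,"az":0,"jaw":0},{"tx":0,"ty":0,"tz":-0.05,"ax":0,"ay":0,"az":0,"jaw":0},{"tx":0,"ty":0,"tz":-0.04,"ax":0,"ay":0,"az":0,"jaw":0},{"tx":0,"ty":0,"tz":0,"ax":0,"ay":0,"az":0,"jaw":0}]' 40
```

```text
time: 23.0
ee_pos: [0.5527, -0.4013, 0.0087]
tcp_rot: [179.9, 0.1, 103.1]
wrist_force: [0.3, 0.0, -0.1]
opening: 0.07
grasp_force: 0.0
time: 24.25
ee_pos: [0.553, -0.4017, 0.2011]
tcp_rot: [179.8, 0.2, 103.0]
wrist_force: [-0.1, -0.4, -5.2]
opening: 0.0654
grasp_force: 47.5
```

```bash
python3 - <<'E'
import numpy as np
N=12;d=np.array([.6203,.2124])-[.553,-.4017]
for i in range(N):
    a=np.radians(103-1.5*min(i,10));v=d/N;print(i,np.round([v@[np.cos(a),np.sin(a)],v@[np.sin(a),-np.cos(a)]],4))
E
```

```text
0 [0.0486 0.017 ]
1 [0.049  0.0157]
2 [0.0494 0.0144]
3 [0.0498 0.0131]
4 [0.0501 0.0118]
5 [0.0504 0.0105]
6 [0.0507 0.0092]
7 [0.0509 0.0078]
8 [0.0511 0.0065]
9 [0.0512 0.0052]
10 [0.0513 0.0038]
11 [0.0513 0.0038]
```

```bash
python3 -m handwheel '[{"tx":0.0486,"ty":0.017,"tz":0,"ax":0,"ay":0,"az":1.5,"jaw":0},{"tx":0.049,"ty":0.0157,"tz":0,"ax":0,"ay":0,"az":1.5,"jaw":0},{"tx":0.0494,"ty":0.0144,"tz":0,"ax":0,"ay":0,"az":1.5,"jaw":0},{"tx":0.0498,"ty":0.0131,"tz":0,"ax":0,"ay":0,"az":1.5,"jaw":0},{"tx":0.0501,"ty":0.0118,"tz":0,"ax":0,"ay":0,"az":1.5,"jaw":0},{"tx":0.0504,"ty":0.0105,"tz":0,"ax":0,"ay":0,"az":1.5,"jaw":0},{"tx":0.0507,"ty":0.0092,"tz":0,"ax":0,"ay":0,"az":1.5,"jaw":0},{"tx":0.0509,"ty":0.0078,"tz":0,"ax":0,"ay":0,"az":1.5,"jaw":0},{"tx":0.0511,"ty":0.0065,"tz":0,"ax":0,"ay":0,"az":1.5,"jaw":0},{"tx":0.0512,"ty":0.0052,"tz":0,"ax":0,"ay":0,"az":1.5,"jaw":0}]'
python3 -m handwheel '[{"tx":0.0513,"ty":0.0038,"tz":0,"ax":0,"ay":0,"az":0,"jaw":0},{"tx":0.04,"ty":0.003,"tz":0,"ax":0,"ay":0,"az":0,"jaw":0},{"tx":0.0113,"ty":0.0008,"tz":0.01,"ax":0,"ay":0,"az":0,"jaw":0},{"tx":0,"ty":0,"tz":0.02,"ax":0,"ay":0,"az":0,"jaw":0},{"tx":0,"ty":0,"tz":0.02,"ax":0,"ay":0,"az":0,"jaw":0},{"tx":0,"ty":0,"tz":0.02,"ax":0,"ay":0,"az":0,"jaw":0},{"tx":0,"ty":0,"tz":0.01,"ax":0,"ay":0,"az":0,"jaw":0},{"tx":0,"ty":0,"tz":0,"ax":0,"ay":0,"az":0,"jaw":0},{"tx":0,"ty":0,"tz":0,"ax":0,"ay":0,"az":0,"jaw":0},{"tx":0,"ty":0,"tz":0,"ax":0,"ay":0,"az":0,"jaw":0}]'
python3 - <<'E'
from workcell import telemetry, optics
import cv2,numpy as np,pickle
o=telemetry.get_obs();print(o['ee_pos'],o['tcp_rot'])
c={n:optics.camera(n) for n in('wrist','top','scene')};pickle.dump((o,c),open('pics/a7.pkl','wb'))
f=lambda a,s:cv2.resize(a[:,:,::-1],s,interpolation=cv2.INTER_CUBIC)
w=f(c['wrist']['color'][60:360,160:480],(400,375));s=f(c['scene']['color'][170:270,330:450],(400,333))
t=f(c['top']['color'][130:220,210:318],(400,333))
i=np.zeros((600,800,3),'uint8');i[:375,:400]=w;i[:333,400:]=np.clip(s*1.5,0,255);i[375:600,:400]=0
i[333:,400:]=t[:267];cv2.imwrite('pics/a7.png',i)
E
```

```text
time: 25.5
ee_pos: [0.6071, 0.1124, 0.195]
tcp_rot: [-179.8, 0.0, 88.0]
wrist_force: [1.0, 0.2, -5.2]
opening: 0.0655
grasp_force: 47.4
time: 26.75
ee_pos: [0.6193, 0.2132, 0.1182]
tcp_rot: [179.9, -0.0, 88.0]
wrist_force: [-0.2, -0.1, -5.0]
opening: 0.0659
grasp_force: 47.3
[0.61931384 0.21316796 0.11817073] [ 1.79929641e+02 -2.62200430e-02  8.80354598e+01]
```

View pics/a7.png

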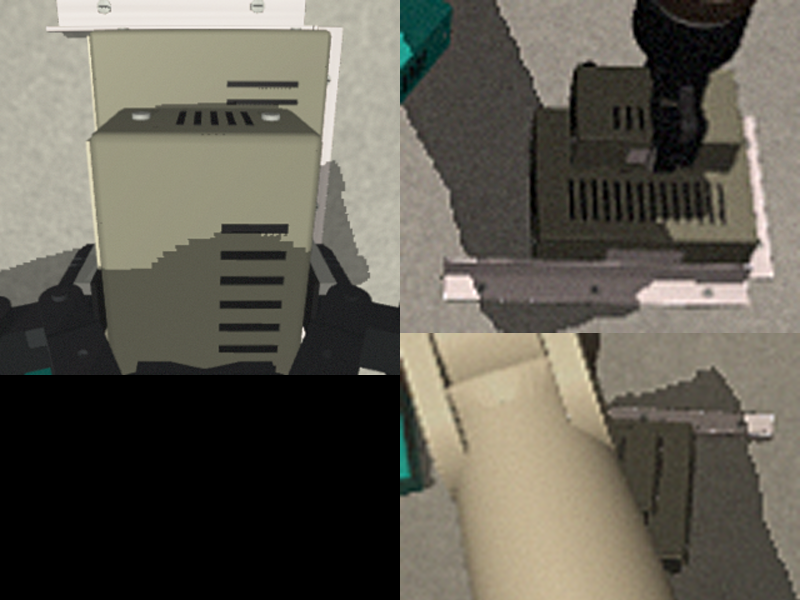

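The wrist crop (left) shows the supply's +y cover edge at row 30, columns 90 to 328. The generator's +y edges are the cover edge at row 133, columns 90 to 321, and the underside at row 106, columns 125 to 295. I'll work out the offset from these.

```bash
python3 - <<'E'
from h import *;import pickle
o,C=pickle.load(open('pics/a7.pkl','rb'));c=C['wrist'];E=wristE(c,o)
P=lambda a:np.array(a)/1.25+[160,60]-.1
a=np.radians(88-90);R=np.array([[np.cos(a),-np.sin(a)],[np.sin(a),np.cos(a)]])
z=o['ee_pos'][2]-.0087
for n,px,h in (('supply+y',[(90,30),(328,31)],.062),('gen top',[(90,136),(321,133)],z+.048),('gen bot',[(125,108),(295,106)],z+.004)):
    p=ray(c,P(px),h,E)[:,:2];q=(p-o['ee_pos'][:2])@R;print(n,(p*1000).round(1).tolist(),'in TCP-aligned frame',(q*1000).round(1).tolist(),np.degrees(np.arctan2(*(p[1]-p[0])[::-1])))
print(((np.array([.6203,.2124])-o['ee_pos'][:2])@R*1000).round(1))
s=C['scene'];S=lambda a:(np.array(a)-[400,0])/3.333+[330,170]
g=ray(s,S([(571,164),(737,172),(575,68)]),z+.048);print('scene gen top BR,BL,FR',(g*1000).round(1).tolist())
g=ray(s,S([(536,243),(757,243),(535,108)]),.062);print('scene sup',(g*1000).round(1).tolist())
E
```

```text
supply+y [[565.7, 298.7], [681.7, 294.3]] in TCP-aligned frame [[-56.6, 83.6], [59.5, 83.2]] -2.1945460330724043
gen top [[588.9, 268.1], [652.2, 266.7]] in TCP-aligned frame [[-32.3, 53.9], [31.0, 54.7]] -1.2450287947085998
gen bot [[590.1, 268.3], [654.8, 266.8]] in TCP-aligned frame [[-31.2, 54.0], [33.6, 54.8]] -1.3127600208827763
[ 1.  -0.7]
scene gen top BR,BL,FR [[672.5, 142.3, 157.5], [679.4, 260.7, 157.5], [589.3, 151.6, 157.5]]
scene sup [[685.3, 125.6, 62.0], [686.0, 295.5, 62.0], [562.4, 132.4, 62.0]]
```

```bash
python3 -m handwheel '[{"tx":0.0043,"ty":0.001,"tz":0,"ax":0,"ay":0,"az":0,"jaw":0},{"tx":0,"ty":0,"tz":0.015,"ax":0,"ay":0,"az":0,"jaw":0},{"tx":0,"ty":0,"tz":0.015,"ax":0,"ay":0,"az":0,"jaw":0},{"tx":0,"ty":0,"tz":0.009,"ax":0,"ay":0,"az":0,"jaw":0},{"tx":0,"ty":0,"tz":0.002,"ax":0,"ay":0,"az":0,"jaw":0},{"tx":0,"ty":0,"tz":0.002,"ax":0,"ay":0,"az":0,"jaw":0},{"tx":0,"ty":0,"tz":0.001,"ax":0,"ay":0,"az":0,"jaw":0},{"tx":0,"ty":0,"tz":0.001,"ax":0,"ay":0,"az":0,"jaw":0},{"tx":0,"ty":0,"tz":0,"ax":0,"ay":0,"az":0,"jaw":0},{"tx":0,"ty":0,"tz":0,"ax":0,"ay":0,"az":0,"jaw":0}]'
```

```text
time: 28.15
ee_pos: [0.6201, 0.2174, 0.0724]
tcp_rot: [180.0, -0.0, 88.0]
wrist_force: [-0.7, 0.1, -5.3]
opening: 0.0657
grasp_force: 47.4
```

```bash
python3 -m handwheel '[{"tx":0,"ty":0,"tz":0.0005,"ax":0,"ay":0,"az":0,"jaw":0},{"tx":0,"ty":0,"tz":0.0005,"ax":0,"ay":0,"az":0,"jaw":0},{"tx":0,"ty":0,"tz":0.0005,"ax":0,"ay":0,"az":0,"jaw":0},{"tx":0,"ty":0,"tz":0.0005,"ax":0,"ay":0,"az":0,"jaw":0},{"tx":0,"ty":0,"tz":0,"ax":0,"ay":0,"az":0,"jaw":0},{"tx":0,"ty":0,"tz":0,"ax":0,"ay":0,"az":0,"jaw":0},{"tx":0,"ty":0,"tz":0,"ax":0,"ay":0,"az":0,"jaw":0},{"tx":0,"ty":0,"tz":0,"ax":0,"ay":0,"az":0,"jaw":0},{"tx":0,"ty":0,"tz":0,"ax":0,"ay":0,"az":0,"jaw":0},{"tx":0,"ty":0,"tz":0,"ax":0,"ay":0,"az":0,"jaw":0}]'
```

```text
time: 29.4
ee_pos: [0.6201, 0.2174, 0.0709]
tcp_rot: [180.0, -0.0, 88.0]
wrist_force: [-4.4, -0.4, 4.7]
opening: 0.0655
grasp_force: 48.5
```

```bash
python3 -m handwheel '[{"tx":0,"ty":0,"tz":0,"ax":0,"ay":0,"az":0,"jaw":0.6},{"tx":0,"ty":0,"tz":0,"ax":0,"ay":0,"az":0,"jaw":0.8},{"tx":0,"ty":0,"tz":0,"ax":0,"ay":0,"az":0,"jaw":1},{"tx":0,"ty":0,"tz":0,"ax":0,"ay":0,"az":0,"jaw":1},{"tx":0,"ty":0,"tz":-0.005,"ax":0,"ay":0,"az":0,"jaw":1},{"tx":0,"ty":0,"tz":-0.025,"ax":0,"ay":0,"az":0,"jaw":1},{"tx":0,"ty":0,"tz":-0.04,"ax":0,"ay":0,"az":0,"jaw":1},{"tx":0,"ty":0,"tz":-0.05,"ax":0,"ay":0,"az":0,"jaw":1},{"tx":0,"ty":0,"tz":-0.02,"ax":0,"ay":0,"az":0,"jaw":1},{"tx":0,"ty":0,"tz":0,"ax":0,"ay":0,"az":0,"jaw":1}]'
python3 - <<'E'
from workcell import telemetry, optics
import cv2,numpy as np,pickle
o=telemetry.get_obs();c=optics.camera('wrist');pickle.dump((o,c),open('pics/w8.pkl','wb'));cv2.imwrite('pics/w8.png',c['color'][:,:,::-1])
N=10;d=np.array([.4502,-.239])-o['ee_pos'][:2]
for i in range(N):
    a=np.radians(88+1.65*i);v=d/N;print(i,np.round([v@[np.cos(a),np.sin(a)],v@[np.sin(a),-np.cos(a)]],4))
E
```

```text
time: 30.65
ee_pos: [0.6208, 0.2176, 0.2124]
tcp_rot: [179.8, -0.1, 88.0]
wrist_force: [0.3, 0.1, -1.4]
opening: 0.0852
grasp_force: 0.0
0 [-0.0462 -0.0155]
1 [-0.0458 -0.0168]
2 [-0.0453 -0.0181]
3 [-0.0447 -0.0194]
4 [-0.0441 -0.0207]
5 [-0.0435 -0.0219]
6 [-0.0429 -0.0232]
7 [-0.0422 -0.0244]
8 [-0.0415 -0.0256]
9 [-0.0407 -0.0268]
```

```bash
python3 -m handwheel '[{"tx":-0.0462,"ty":-0.0155,"tz":0,"ax":0,"ay":0,"az":-1.65,"jaw":1},{"tx":-0.0458,"ty":-0.0168,"tz":0,"ax":0,"ay":0,"az":-1.65,"jaw":1},{"tx":-0.0453,"ty":-0.0181,"tz":0,"ax":0,"ay":0,"az":-1.65,"jaw":1},{"tx":-0.0447,"ty":-0.0194,"tz":0,"ax":0,"ay":0,"az":-1.65,"jaw":1},{"tx":-0.0441,"ty":-0.0207,"tz":0,"ax":0,"ay":0,"az":-1.65,"jaw":1},{"tx":-0.0435,"ty":-0.0219,"tz":0,"ax":0,"ay":0,"az":-1.65,"jaw":1},{"tx":-0.0429,"ty":-0.0232,"tz":0,"ax":0,"ay":0,"az":-1.65,"jaw":1},{"tx":-0.0422,"ty":-0.0244,"tz":0,"ax":0,"ay":0,"az":-1.65,"jaw":1},{"tx":-0.0415,"ty":-0.0256,"tz":0,"ax":0,"ay":0,"az":-1.65,"jaw":1},{"tx":-0.0407,"ty":-0.0268,"tz":0,"ax":0,"ay":0,"az":-1.65,"jaw":1}]'
python3 - <<'E'
from h import *;import pickle
o,c=pickle.load(open('pics/w8.pkl','rb'));E=wristE(c,o);g=cv2.cvtColor(c['color'],cv2.COLOR_RGB2GRAY)
s=np.array([.6203,.2124,np.radians(-2.05)])
for n,z in(('supply',0),('generator',.062)):
    L=np.array(top4(*DIM[n]))+[0,0,z];p=np.float32(proj(c,place(s,L),E));q=cv2.cornerSubPix(g,p.reshape(-1,1,2).copy(),(5,5),(-1,-1),(3,40,.01))[:,0]
    print(n,p.round(1).tolist(),(q-p).round(1).tolist())
from workcell import optics
t=optics.camera('top');w=optics.camera('wrist');sc=optics.camera('scene');pickle.dump((t,w,sc),open('pics/b9.pkl','wb'))
for cam,nm in((t,'top'),(sc,'scene')):
  g=cv2.cvtColor(cam['color'],cv2.COLOR_RGB2GRAY)
  for n,z in(('supply',0),('generator',.062)):
    L=np.array(top4(*DIM[n]))+[0,0,z];p=np.float32(proj(cam,place(s,L)));q=cv2.cornerSubPix(g,p.reshape(-1,1,2).copy(),(3,3),(-1,-1),(3,40,.01))[:,0]
    print(nm,n,p.round(1).tolist(),(q-p).round(1).tolist())
E
```

```text
time: 31.95
ee_pos: [0.4484, -0.2404, 0.2085]
tcp_rot: [-179.9, -0.1, 104.6]
wrist_force: [1.1, -0.0, -0.6]
opening: 0.0852
grasp_force: 0.0
supply [[390.20001220703125, 90.80000305175781], [379.70001220703125, 258.0], [267.1000061035156, 258.1000061035156], [257.0, 90.5999984741211]] [[-1.399999976158142, -0.20000000298023224], [-4.400000095367432, 0.30000001192092896], [2.200000047683716, -0.6000000238418579], [1.0, 0.30000001192092896]]
generator [[366.3999938964844, 124.0999984741211], [360.5, 260.79998779296875], [286.70001220703125, 260.79998779296875], [281.20001220703125, 124.0]] [[-4.699999809265137, -3.9000000953674316], [-1.600000023841858, -2.5], [-2.0999999046325684, -3.0], [-0.699999988079071, 2.700000047683716]]
top supply [[238.0, 150.39999389648438], [289.29998779296875, 153.1999969482422], [286.79998779296875, 189.10000610351562], [235.0, 186.1999969482422]] [[1.399999976158142, -0.20000000298023224], [0.0, 0.0], [0.0, 0.0], [0.0, 0.0]]
top generator [[242.39999389648438, 155.5], [279.8999938964844, 157.5], [278.5, 177.89999389648438], [240.8000030517578, 175.8000030517578]] [[0.0, 0.0], [-0.30000001192092896, 0.800000011920929], [0.6000000238418579, 2.5], [0.5, 2.0]]
scene supply [[436.79998779296875, 242.0], [370.5, 240.10000610351562], [369.3999938964844, 200.8000030517578], [432.0, 202.6999969482422]] [[1.600000023841858, -0.0], [0.8999999761581421, 0.5], [0.5, 1.7000000476837158], [-0.20000000298023224, 1.2000000476837158]]
scene generator [[430.0, 223.0], [382.1000061035156, 221.6999969482422], [381.0, 199.60000610351562], [427.3999938964844, 201.0]] [[0.0, 0.20000000298023224], [0.5, -0.6000000238418579], [0.0, 0.0], [1.399999976158142, 1.2000000476837158]]
```

```bash
python3 -m handwheel '[{"tx":0,"ty":0,"tz":0.04,"ax":0,"ay":0,"az":0,"jaw":1},{"tx":0,"ty":0,"tz":0.045,"ax":0,"ay":0,"az":0,"jaw":1},{"tx":0,"ty":0,"tz":0.045,"ax":0,"ay":0,"az":0,"jaw":1},{"tx":0,"ty":0,"tz":0.04,"ax":0,"ay":0,"az":0,"jaw":1},{"tx":0,"ty":0,"tz":0.02,"ax":0,"ay":0,"az":0,"jaw":1},{"tx":0,"ty":0,"tz":0.01,"ax":0,"ay":0,"az":0,"jaw":1},{"tx":0,"ty":0,"tz":0.002,"ax":0,"ay":0,"az":0,"jaw":1},{"tx":0,"ty":0,"tz":0,"ax":0,"ay":0,"az":0,"jaw":0.5},{"tx":0,"ty":0,"tz":0,"ax":0,"ay":0,"az":0,"jaw":0.2},{"tx":0,"ty":0,"tz":0,"ax":0,"ay":0,"az":0,"jaw":0.1}]' 30
python3 -m handwheel '[{"tx":0,"ty":0,"tz":0,"ax":0,"ay":0,"az":0,"jaw":-0.2},{"tx":0,"ty":0,"tz":0,"ax":0,"ay":0,"az":0,"jaw":-0.4},{"tx":0,"ty":0,"tz":0,"ax":0,"ay":0,"az":0,"jaw":-0.4},{"tx":0,"ty":0,"tz":0,"ax":0,"ay":0,"az":0,"jaw":-0.4},{"tx":0,"ty":0,"tz":-0.01,"ax":0,"ay":0,"az":0,"jaw":-0.4},{"tx":0,"ty":0,"tz":-0.04,"ax":0,"ay":0,"az":0,"jaw":-0.4},{"tx":0,"ty":0,"tz":-0.06,"ax":0,"ay":0,"az":0,"jaw":-0.4},{"tx":0,"ty":0,"tz":-0.06,"ax":0,"ay":0,"az":0,"jaw":-0.4},{"tx":0,"ty":0,"tz":-0.05,"ax":0,"ay":0,"az":0,"jaw":-0.4},{"tx":0,"ty":0,"tz":0,"ax":0,"ay":0,"az":0,"jaw":-0.4}]'
python3 - <<'E'
import numpy as np
from workcell import telemetry
o=telemetry.get_obs();N=10;d=np.array([.6205,.2125])-o['ee_pos'][:2]
for i in range(N):
    a=np.radians(o['tcp_rot'][2]-(o['tcp_rot'][2]-87.95)/10*i);v=d/N;print(i,np.round([v@[np.cos(a),np.sin(a)],v@[np.sin(a),-np.cos(a)]],4))
E
```

```text
time: 33.35
ee_pos: [0.45, -0.2395, 0.0089]
tcp_rot: [180.0, 0.0, 104.5]
wrist_force: [-0.3, 0.1, 0.5]
opening: 0.0466
grasp_force: 0.0
time: 34.6
ee_pos: [0.4508, -0.2399, 0.2326]
tcp_rot: [179.7, 0.2, 104.5]
wrist_force: [1.1, 0.0, -3.2]
opening: 0.0437
grasp_force: 31.6
0 [0.0395 0.0278]
1 [0.0403 0.0266]
2 [0.0411 0.0255]
3 [0.0418 0.0243]
4 [0.0425 0.023 ]
5 [0.0431 0.0218]
6 [0.0437 0.0205]
7 [0.0443 0.0193]
8 [0.0449 0.018 ]
9 [0.0454 0.0167]
```

```bash
python3 -m handwheel '[{"tx":0.0395,"ty":0.0278,"tz":0,"ax":0,"ay":0,"az":1.65,"jaw":-0.4},{"tx":0.0403,"ty":0.0266,"tz":0,"ax":0,"ay":0,"az":1.65,"jaw":-0.4},{"tx":0.0411,"ty":0.0255,"tz":0,"ax":0,"ay":0,"az":1.65,"jaw":-0.4},{"tx":0.0418,"ty":0.0243,"tz":0,"ax":0,"ay":0,"az":1.65,"jaw":-0.4},{"tx":0.0425,"ty":0.023,"tz":0,"ax":0,"ay":0,"az":1.65,"jaw":-0.4},{"tx":0.0431,"ty":0.0218,"tz":0,"ax":0,"ay":0,"az":1.65,"jaw":-0.4},{"tx":0.0437,"ty":0.0205,"tz":0,"ax":0,"ay":0,"az":1.65,"jaw":-0.4},{"tx":0.0443,"ty":0.0193,"tz":0,"ax":0,"ay":0,"az":1.65,"jaw":-0.4},{"tx":0.0449,"ty":0.018,"tz":0,"ax":0,"ay":0,"az":1.65,"jaw":-0.4},{"tx":0.0454,"ty":0.0167,"tz":0,"ax":0,"ay":0,"az":1.65,"jaw":-0.4}]'
python3 -m handwheel '[{"tx":0,"ty":0,"tz":0.01,"ax":0,"ay":0,"az":0,"jaw":-0.4},{"tx":0,"ty":0,"tz":0.02,"ax":0,"ay":0,"az":0,"jaw":-0.4},{"tx":0,"ty":0,"tz":0.02,"ax":0,"ay":0,"az":0,"jaw":-0.4},{"tx":0,"ty":0,"tz":0.015,"ax":0,"ay":0,"az":0,"jaw":-0.4},{"tx":0,"ty":0,"tz":0.01,"ax":0,"ay":0,"az":0,"jaw":-0.4},{"tx":0,"ty":0,"tz":0,"ax":0,"ay":0,"az":0,"jaw":-0.4},{"tx":0,"ty":0,"tz":0,"ax":0,"ay":0,"az":0,"jaw":-0.4},{"tx":0,"ty":0,"tz":0,"ax":0,"ay":0,"az":0,"jaw":-0.4},{"tx":0,"ty":0,"tz":0,"ax":0,"ay":0,"az":0,"jaw":-0.4},{"tx":0,"ty":0,"tz":0,"ax":0,"ay":0,"az":0,"jaw":-0.4}]'
python3 - <<'E'
from workcell import telemetry, optics
import cv2,numpy as np,pickle
o=telemetry.get_obs();print(o['ee_pos'],o['tcp_rot'])
c={n:optics.camera(n) for n in('wrist','top','scene')};pickle.dump((o,c),open('pics/a10.pkl','wb'))
o8,c8=pickle.load(open('pics/w8.pkl','rb'))
f=lambda a,s:cv2.resize(a[:,:,::-1],s,interpolation=cv2.INTER_CUBIC)
i=np.zeros((600,800,3),'uint8')
i[:375,:400]=f(c['wrist']['color'][60:360,160:480],(400,375))
i[:375,400:]=f(c8['color'][60:360,160:480],(400,375))
i[375:,:400]=np.clip(f(c['scene']['color'][180:270,320:480],(400,225))*1.6,0,255)
_,_,sc=pickle.load(open('pics/b9.pkl','rb'))
i[375:,400:]=np.clip(f(sc['color'][180:270,320:480],(400,225))*1.6,0,255)
cv2.imwrite('pics/a10.png',i)
E
```

```text
time: 35.85
ee_pos: [0.6192, 0.2146, 0.2267]
tcp_rot: [-179.9, 0.1, 88.0]
wrist_force: [0.6, 0.1, -1.9]
opening: 0.0433
grasp_force: 31.5
time: 37.1
ee_pos: [0.6193, 0.2133, 0.1535]
tcp_rot: [180.0, -0.0, 88.0]
wrist_force: [-0.5, -0.0, -3.1]
opening: 0.0437
grasp_force: 31.7
[0.61928234 0.21329888 0.15349761] [ 1.79983574e+02 -7.13569967e-03  8.80431087e+01]
```

View pics/a10.png

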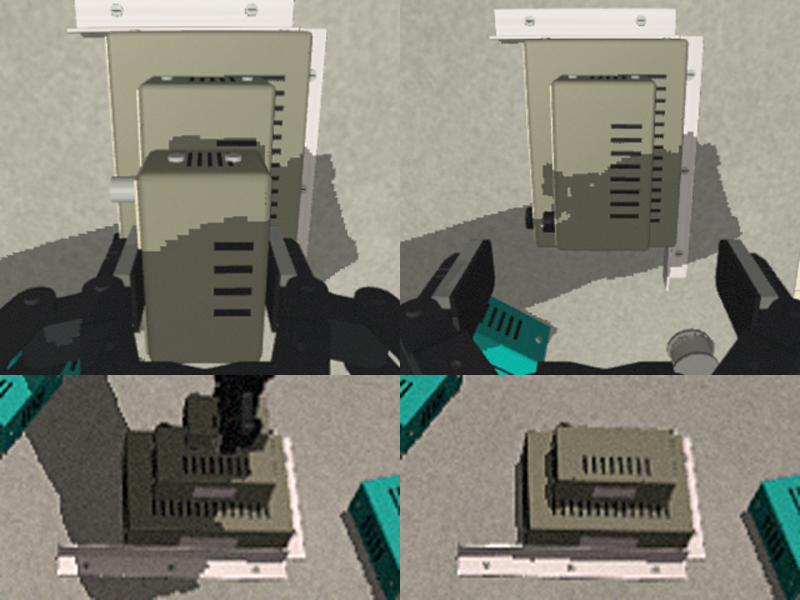

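The picture shows the generator standing on the supply, and the preamp held above with its sockets to the front (-x, left). In w8 (top right) the supply cover has corners (525,40), (687,40), (680,247) and (536,246), and the generator cover (552,82), (655,80), (649,249) and (557,249). In the held view (top left) the +y edges are at row 32 for the supply, 84 for the generator and 174 for the preamp cover.

```bash
python3 - <<'E'
from h import *;import pickle
o,c=pickle.load(open('pics/w8.pkl','rb'));E=wristE(c,o);P=lambda a:(np.array(a)-[400,0])/1.25+[160,60]-.1
for n,z,px in(('supply',0,[(687,40),(680,247),(536,246),(525,40)]),('generator',.062,[(655,80),(649,249),(557,249),(552,82)])):
    x,r=fit([(c,E,np.array(top4(*DIM[n]))+[0,0,z],P(px))],[.62,.21,0]);print(n,x*[1000,1000,57.3],r.round(1).tolist())
o,C=pickle.load(open('pics/a10.pkl','rb'));c=C['wrist'];E=wristE(c,o);P=lambda a:np.array(a)/1.25+[160,60]-.1
a=np.radians(-2);R=np.array([[np.cos(a),-np.sin(a)],[np.sin(a),np.cos(a)]]);z=o['ee_pos'][2]-.0089
for n,px,h,hw in (('supply',[(106,33),(312,31)],.062,85),('gen',[(138,85),(275,83)],.11,60),('pre top',[(137,175),(271,174)],z+.036,39),('pre bot',[(147,151),(264,150)],z+.004,39)):
    q=(ray(c,P(px),h,E)[:,:2]-o['ee_pos'][:2])@R*1000;print(n,q.round(1).tolist(),'centre',q.mean(0)-[0,hw])
S=lambda a:(np.array(a)-[400,375])/2.5+[320,180]-.3
s=pickle.load(open('pics/b9.pkl','rb'))[2]
for n,z,px in(('supply',0,[(692,532),(526,530),(526,431),(684,431)]),('generator',.062,[(674,484),(556,481),(556,426),(668,429)])):
    x,r=fit([(s,None,np.array(top4(*DIM[n]))+[0,0,z],S(px))],[.62,.21,0]);print('scene',n,x*[1000,1000,57.3],r.round(1).ravel().max())
E
```

```text
supply [622.37379096 211.83149411  -1.76144039] [[2.5, 0.9], [1.9, 0.7], [0.9, 2.1], [1.1, 0.4]]
generator [619.17501128 212.74858878  -2.00828716] [[1.0, 0.3], [0.2, 1.3], [0.0, 1.4], [1.8, 1.9]]
supply [[-57.4, 82.6], [60.8, 83.8]] centre [ 1.69371499 -1.79744352]
gen [[-32.3, 58.3], [32.4, 59.3]] centre [ 0.05200255 -1.20293378]
pre top [[-22.2, 38.2], [20.1, 38.6]] centre [-1.04438178 -0.61336721]
pre bot [[-23.6, 36.9], [22.6, 37.3]] centre [-0.48732584 -1.86659347]
scene supply [622.73850827 212.84785868  -1.88310529] 1.3
scene generator [621.37959842 212.0319814   -2.0303324 ] 1.2
```

```bash
python3 -m handwheel '[{"tx":0,"ty":0.001,"tz":0,"ax":0,"ay":0,"az":0,"jaw":-0.4},{"tx":0,"ty":0,"tz":0.012,"ax":0,"ay":0,"az":0,"jaw":-0.4},{"tx":0,"ty":0,"tz":0.012,"ax":0,"ay":0,"az":0,"jaw":-0.4},{"tx":0,"ty":0,"tz":0.004,"ax":0,"ay":0,"az":0,"jaw":-0.4},{"tx":0,"ty":0,"tz":0.002,"ax":0,"ay":0,"az":0,"jaw":-0.4},{"tx":0,"ty":0,"tz":0.001,"ax":0,"ay":0,"az":0,"jaw":-0.4},{"tx":0,"ty":0,"tz":0.001,"ax":0,"ay":0,"az":0,"jaw":-0.4},{"tx":0,"ty":0,"tz":0.0005,"ax":0,"ay":0,"az":0,"jaw":-0.4},{"tx":0,"ty":0,"tz":0,"ax":0,"ay":0,"az":0,"jaw":-0.4},{"tx":0,"ty":0,"tz":0,"ax":0,"ay":0,"az":0,"jaw":-0.4}]'
```

```text
time: 38.5
ee_pos: [0.6202, 0.2132, 0.1209]
tcp_rot: [180.0, -0.0, 88.0]
wrist_force: [0.5, 0.2, -1.8]
opening: 0.0436
grasp_force: 31.8
```

```bash
python3 -m handwheel '[{"tx":0,"ty":0,"tz":0.0005,"ax":0,"ay":0,"az":0,"jaw":-0.4},{"tx":0,"ty":0,"tz":0.0005,"ax":0,"ay":0,"az":0,"jaw":-0.4},{"tx":0,"ty":0,"tz":0.0005,"ax":0,"ay":0,"az":0,"jaw":-0.4},{"tx":0,"ty":0,"tz":0.0004,"ax":0,"ay":0,"az":0,"jaw":-0.4},{"tx":0,"ty":0,"tz":0,"ax":0,"ay":0,"az":0,"jaw":-0.4},{"tx":0,"ty":0,"tz":0,"ax":0,"ay":0,"az":0,"jaw":-0.4},{"tx":0,"ty":0,"tz":0,"ax":0,"ay":0,"az":0,"jaw":-0.4},{"tx":0,"ty":0,"tz":0,"ax":0,"ay":0,"az":0,"jaw":-0.4},{"tx":0,"ty":0,"tz":0,"ax":0,"ay":0,"az":0,"jaw":-0.4},{"tx":0,"ty":0,"tz":0,"ax":0,"ay":0,"az":0,"jaw":-0.4}]'
```

```text
time: 39.75
ee_pos: [0.6202, 0.2132, 0.119]
tcp_rot: [180.0, -0.0, 88.0]
wrist_force: [-0.2, -0.4, 0.4]
opening: 0.0431
grasp_force: 32.0
```

```bash
python3 -m handwheel '[{"tx":0,"ty":0,"tz":0.0003,"ax":0,"ay":0,"az":0,"jaw":-0.4},{"tx":0,"ty":0,"tz":0,"ax":0,"ay":0,"az":0,"jaw":0.1},{"tx":0,"ty":0,"tz":0,"ax":0,"ay":0,"az":0,"jaw":0.3},{"tx":0,"ty":0,"tz":0,"ax":0,"ay":0,"az":0,"jaw":0.6},{"tx":0,"ty":0,"tz":0,"ax":0,"ay":0,"az":0,"jaw":0.8},{"tx":0,"ty":0,"tz":-0.005,"ax":0,"ay":0,"az":0,"jaw":0.8},{"tx":0,"ty":0,"tz":-0.025,"ax":0,"ay":0,"az":0,"jaw":0.8},{"tx":0,"ty":0,"tz":-0.04,"ax":0,"ay":0,"az":0,"jaw":0.8},{"tx":0,"ty":0,"tz":-0.04,"ax":0,"ay":0,"az":0,"jaw":0.8},{"tx":0,"ty":0,"tz":0,"ax":0,"ay":0,"az":0,"jaw":0.8}]'
python3 -m handwheel '[{"tx":-0.03,"ty":-0.03,"tz":0,"ax":0,"ay":0,"az":0,"jaw":0.8},{"tx":-0.04,"ty":-0.04,"tz":0,"ax":0,"ay":0,"az":0,"jaw":0.8},{"tx":-0.04,"ty":-0.04,"tz":0,"ax":0,"ay":0,"az":0,"jaw":0.8},{"tx":-0.04,"ty":-0.04,"tz":0,"ax":0,"ay":0,"az":0,"jaw":0.8},{"tx":-0.04,"ty":-0.04,"tz":0,"ax":0,"ay":0,"az":0,"jaw":0.8},{"tx":-0.03,"ty":-0.03,"tz":0,"ax":0,"ay":0,"az":0,"jaw":0.8},{"tx":0,"ty":0,"tz":0,"ax":0,"ay":0,"az":0,"jaw":0.8},{"tx":0,"ty":0,"tz":0,"ax":0,"ay":0,"az":0,"jaw":0.8},{"tx":0,"ty":0,"tz":0,"ax":0,"ay":0,"az":0,"jaw":0.8},{"tx":0,"ty":0,"tz":0,"ax":0,"ay":0,"az":0,"jaw":0.8}]'
python3 - <<'E'
from h import *
from workcell import optics
s=np.array([.6203,.2124,np.radians(-2.05)])
for nm in('top','scene'):
  c=optics.camera(nm);g=cv2.cvtColor(c['color'],cv2.COLOR_RGB2GRAY);cv2.imwrite(f'pics/{nm}_end.png',c['color'][:,:,::-1])
  for n,z in(('supply',0),('generator',.062),('preamp',.11)):
    # template check: mean of difference in best-shift of projected edge outline vs image gradient
    L=np.array(top4(*DIM[n]))+[0,0,z];G=cv2.GaussianBlur(cv2.morphologyEx(g,cv2.MORPH_GRADIENT,np.ones((3,3))).astype(float),(0,0),.7)
    best=max((sum(G[int(round(v)),int(round(u))] for k in range(4) for t in np.linspace(0,1,30) for u,v in [(1-t)*p[k]+t*p[(k+1)%4]]),dx,dy,dr)
      for dx in np.arange(-9,10,1.5) for dy in np.arange(-9,10,1.5) for dr in(-4,-2,0,2,4) for p in [proj(c,place(s+[dx/1e3,dy/1e3,np.radians(dr)],L))])
    print(nm,n,best)
E
```

```text
time: 41.0
ee_pos: [0.6212, 0.2136, 0.2328]
tcp_rot: [179.7, -0.1, 88.0]
wrist_force: [0.7, 0.4, -0.2]
opening: 0.0769
grasp_force: 0.0
time: 42.25
ee_pos: [0.3932, 0.0013, 0.2282]
tcp_rot: [-179.9, 0.0, 88.1]
wrist_force: [0.1, -0.3, -0.5]
opening: 0.0766
grasp_force: 0.0
top supply (np.float64(9078.3854288515), np.float64(-3.0), np.float64(1.5), 0)
top generator (np.float64(7532.0769848411055), np.float64(-4.5), np.float64(1.5), -2)
top preamp (np.float64(7381.770520556349), np.float64(-7.5), np.float64(3.0), 2)
scene supply (np.float64(6008.083071017404), np.float64(3.0), np.float64(1.5), 0)
scene generator (np.float64(4615.59486663327), np.float64(0.0), np.float64(1.5), -2)
scene preamp (np.float64(4897.780087658227), np.float64(0.0), np.float64(1.5), 0)
```

```bash
python3 -c "
from workcell import workorder;print(workorder.job_done())"
```

```text
the job is handed in; nothing more can be done
None
```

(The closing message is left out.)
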